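# Set the elbow screw of a crash-test dummy

## Task

First push the dummy's bent forearm out straight, until it rests against its stop in line with the clamped upper arm. Then turn the winged thumbscrew on top of the elbow clockwise until it seats, back it off a quarter turn, and finish still gripping the screw there, as if a colleague were about to fix its lock nut. Leave the screwdriver, the roll of tape and the load cell where they lie.

Things in the scene. Friction and masses are not known exactly. Their poses are not given: they have to be found in the camera images.
- stand: Fixed bench stand: aluminium base plate (150 x 320 x 12 mm) carrying a tan dummy upper arm (82 mm thick, axis 70 mm above the bench) and a steel elbow fork (68 mm round, top face 98 mm above the bench). Origin on the bench under the elbow's upright axis; the upper arm lies from there along +y, held by two clamps, its top at most 118 mm high with the clamp straps. The stop lug is on the +x side of the elbow.
- forearm (a joint): Forearm's swing about the elbow's upright axis, rad: 0 = straight, resting on the hard stop (pointing along the stand's -y); grows up to 1.2 as it bends clockwise seen from above, towards the stand's -x side (the robot's side). It stays where it is left; moving it takes about 2 N at 150 mm from the axis.
- forearm_mid (a point): Point on the forearm's centre line, 150 mm from the elbow axis and 70 mm above the bench. The tan forearm is round, level, about 58 mm thick here (66 mm near the elbow, 48 mm at the wrist), and ends 211 mm from the axis in a steel stub 26 mm thick and 24 mm long. Nothing lies under it. The point's -y points to the wrist; its -x is the side to push on to straighten the arm (pushing towards +x).
- screw (a joint): Thumbscrew's angle, rad: 0 = seated against a hard stop; grows as it is turned anticlockwise seen from above (loosened). It does not rise or sink, turns with a steady drag of about 0.1 N m and stays where it is left. It begins between 2.05 and 2.7; the loose end is at 4.4. A quarter turn off its seat reads 1.57.
- screw_grip (a point): Centre of the thumbscrew's upright dark steel wing bar, on the elbow's upright axis, 122 mm above the bench. The bar is 46 mm long (point x), 12 mm thick (point y, grip across this) and 36 mm high (104 to 140 mm above the bench); below it is a round collar 32 mm in diameter on the fork's top face. The point turns with the screw.
- driver_mid (a point): Screwdriver 200 mm long lying on the bench, a point at its middle, 10 mm up. Leave alone.
- tape_mid (a point): Roll of tape lying flat, 90 mm across, 24 mm high; its centre. Leave alone.
- loadcell_mid (a point): Aluminium load cell, upright 48 mm disc 30 mm high with a 20 mm steel boss 12 mm high on top; centre of the disc. Leave alone.

How it is judged:
By the outcome, as a careful person would: the job done as asked, in the order asked, and still so for the second after the job is handed in, while the arm keeps its last pose, push and grip.
It also fails if it takes over 72 s, if anything falls off the work surface, if the arm or the gripper's body presses on something with over 40 N, if the wrist force passes 120 N, or if a joint passes its speed limit or range.

## Robot

A 6-joint arm with a two-finger parallel gripper is mounted at the origin on the work surface. World frame = base frame: x ahead of the robot, y to its left, z up, the work surface at z = 0. Lengths are in m, angles in rad, forces in N, time in s.
With the tool pointing down it reaches from about 0.35 to 0.85 m from the base axis. Payload 8.1 kg.
Tool frame: the origin (TCP) lies at the very end of the fingers, on their centre line; the grasp point (between the pads) lies 19 mm behind it (tcp_to_grasp is the distance from the TCP to the grasp point, in m); z points along the fingers, y is the line along which they close (so a half turn about z gives the same grasp; the last joint's range is limited). The gripper opens to 93 mm and grips with 3 to 60 N. Pads are 15 mm wide; open, the fingers measure 128 mm over their backs; the gripper's body (75 mm by 188 mm) begins 65 mm behind the grasp point.
Start: joints at [-0.085, 0.13, 1.488, -0, 1.523, -0.085], TCP at [0.6, 0, 0.219] pointing down, gripper open.
Joint ranges: [-2.96, 2.96], [-0.89, 2.26], [0.02, 2.5], [-1.34, 4.48], [0, 2.73], [-2.66, 2.66]. Speed limits (rad/s): [2.39, 2.39, 2.79, 3.14, 3.14, 3.14].

## Interface

Orientations are given as a 3x3 rotation matrix whose columns are the frame's x, y, z axes.
In Python, from cell import * gives the robot as it stands.
- The arm moves only by the tool apply_moves, never from a script. Its argument "steps" is a list of rows, each a list of 6 numbers: the shift along the tool's x, y, z in cm, then the turn, a rotation vector about the tool's x, y, z in degrees. A call has 1 to 8 rows; each row shifts and turns the commanded pose from where the row before left it, along the tool's axes as they then stand; what a row does not reach is not made up. A row lasts 1/10 s, in which the tool goes at most 50 mm and 8.59 degrees, less where a joint would pass 70% of its speed; a pose out of reach is approached as far as the arm can. A call is refused whole if a number of a shift passes 5 or a number of a turn 8.59, either way. A call with a gripper value outside its range is refused whole. "jaw" is the finger opening in cm, from 0 to 9.3, set as the call begins (left out, the last holds). The fingers move at their own pace and stop on an object; "newtons" is the grip in N (left out, the last holds). Time passes only in rows, so rows that do not move let the fingers close. It gives the time, the measured TCP pose, the force, the opening and the grip force at its end, in the units of the state.
- observe(): the state, without advancing time (a new reading comes with each control period).
- snapshot(name): name is "scene" or "side" or "wrist"; returns a dict with "pixels" (420x560x3 uint8, blue, green, red), "range_z" (420x560 float32, m along the optical axis (not along the pixel's ray), 0 where there is no reading), "fx", "fy", "cx", "cy" (pixels), "world_from_camera" (4x4, takes a point from camera to world coordinates); the wrist camera has in their place "mount" (4x4, takes a point from camera to tool coordinates, whose origin is the TCP and whose axes are the flange's). Camera axes: x right, y down, z forward; pixel columns grow to the right and rows downward; lengths in m; the calibration is good to about 2 mm. A picture is of the moment at which its call begins: read the wrist's pose just before it.
- sign_off(): hands the job in; it is judged then, once.
Trained networks look in a picture, given as the dict that the camera call returned (one of the last four; its "shot" number tells which), for a name from the list of things; names that differ only in an ending like _2 or _b are one class to them, and where a whole thing is asked for, a point or a joint stands for the part that bears it (a point fixed in the world has none). Each returns a list of dicts, best first, with "p" (0 to 1); they miss things now and then, are a little off and sometimes report something else, mostly with a low value. They report only what shows in the picture. A call takes as long as a camera call.
- recognise(name, picture): "uv" ([column, row] in pixels, amid what is visible of it).
The state is a dict: "clock": time; "q": joint angles; "qd": joint speeds; "tau": joint torques, N m; "tool_pos": TCP position; "ee_rot": TCP orientation; "force": force on the tool from outside, world axes, zero at the start; "wrist_torque": the same for the moment, N m; "opening": finger opening in m; "grip_force": force on a finger pad.
Only numpy, scipy, OpenCV 4.12 (cv2) and the standard library are available. Lean on these libraries where they do the work, as an engineer would, in place of code of your own. Each camera call takes 0.05 s, during which the arm holds its last target. There are 200 camera calls.

## Working session

There is one attempt and no reset: what is moved stays moved. The work goes in short steps, Python scripts to look and compute and a tool call to move; the robot and the scene stay as the last step left them, time stands still between calls to the robot, and variables do not carry over. Pictures are saved under pics/ and viewed, at most 10 in all, crops included, and the job is handed in when it is done.

Besides the shell and the picture viewer there is one more tool, called after "Emit:" by a JSON object that holds its "name" and its "arguments". apply_moves: Moves the arm, as the interface text tells. Its arguments: {"type":"object","properties":{"steps":{"type":"array","items":{"type":"array","items":{"type":"number"}}},"jaw":{"type":"number"},"newtons":{"type":"number"}},"required":["steps"]}

```bash
mkdir -p pics; cat > h.py <<'E'
from cell import *
import numpy as np, cv2
def pt(s,u,v):
    z=s["range_z"][int(v),int(u)]
    return s["world_from_camera"]@np.array([(u-s["cx"])*z/s["fx"],(v-s["cy"])*z/s["fy"],z,1])
def cloud(s):
    z=s["range_z"]; v,u=np.mgrid[:z.shape[0],:z.shape[1]]
    P=np.stack([(u-s["cx"])*z/s["fx"],(v-s["cy"])*z/s["fy"],z,np.ones_like(z)],-1)
    W=P@s["world_from_camera"].T
    W[z==0]=np.nan
    return W[...,:3]
E
python3 - <<'E'
from h import *
for n in("scene","side"):
    s=snapshot(n); cv2.imwrite(f"pics/{n}.png",s["pixels"])
    for t in("stand","forearm","screw","forearm_mid","screw_grip","driver_mid","tape_mid","loadcell_mid"):
        r=recognise(t,s)
        for d in r[:1]: print(n,t,d["p"],d["uv"],pt(s,*d["uv"])[:3].round(3))
E
```

```text
scene stand 0.6 [333.3, 239.3] [0.628 0.093 0.079]
scene forearm 0.7 [260.2, 210.3] [ 0.574 -0.082  0.094]
scene screw 0.55 [304.8, 215.4] [0.605 0.024 0.127]
scene forearm_mid 0.69 [262.3, 207.9] [ 0.567 -0.078  0.095]
scene screw_grip 0.79 [306.2, 218.4] [0.599 0.028 0.11 ]
scene driver_mid 0.68 [414.8, 181.9] [0.367 0.309 0.022]
scene tape_mid 0.6 [149.7, 194.3] [ 0.47  -0.406 -0.006]
side stand 0.95 [277.6, 280.4] [0.558 0.207 0.09 ]
side forearm 0.68 [316.6, 213.2] [ 0.537 -0.048  0.092]
side screw 0.71 [284.0, 215.8] [0.593 0.035 0.128]
side forearm_mid 0.78 [316.0, 212.9] [ 0.539 -0.049  0.092]
side screw_grip 0.67 [286.2, 217.3] [0.587 0.04  0.128]
side driver_mid 0.94 [372.2, 369.0] [0.354 0.319 0.021]
side tape_mid 0.67 [287.0, 214.0] [0.584 0.043 0.139]
side loadcell_mid 0.65 [212.1, 242.9] [0.776 0.032 0.02 ]
```

View pics/scene.png

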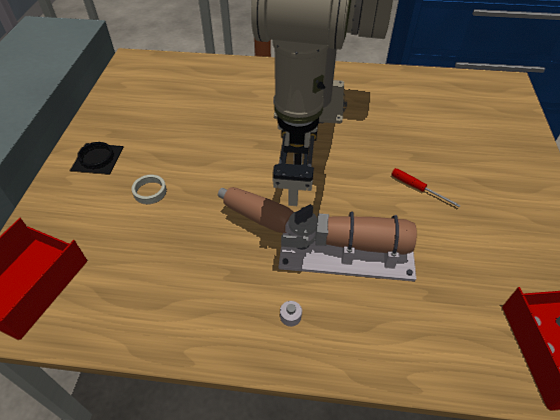

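View pics/side.png

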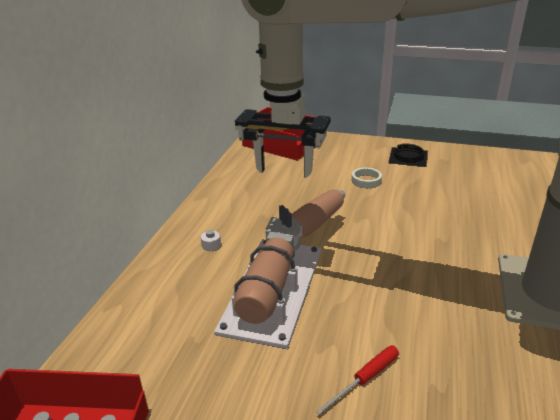

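The scene view shows the forearm bent towards the robot (wrist stub at about 222,192), the elbow with the screw at (303,215), and the upper arm out to (412,235). The load cell is at (290,312), the tape at (149,189) and the driver at (425,188). The side view agrees, with the wing at (286,215). Next I fit the geometry from the depth data.

```bash
python3 - <<'E'
from h import *
C=[];B=[]
for n in("scene","side"):
    s=snapshot(n); w=cloud(s).reshape(-1,3); c=s["pixels"].reshape(-1,3).astype(int)
    m=(w[:,0]>.42)&(w[:,0]<.78)&(w[:,1]>-.25)&(w[:,1]<.36)&(w[:,2]>.004)&(w[:,2]<.16)
    w=w[m];c=c[m]; C.append(w);B.append(c)
    tan=(c[:,2]-c[:,0]>35)&(w[:,2]>.05)
    dark=(w[:,2]>.112)&(w[:,2]<.142)&(np.hypot(w[:,0]-.6,w[:,1]-.03)<.045)
    d=w[dark]; print(n,"screw",len(d),d.mean(0).round(4),d.min(0).round(3),d.max(0).round(3))
    q=d[:,:2]-d[:,:2].mean(0); U,S,V=np.linalg.svd(q,full_matrices=False); print(" dir",V[0],S/np.sqrt(len(d)),np.ptp(q@V[0]))
    for nm,mm in(("upper",tan&(w[:,1]>.10)),("fore",tan&(w[:,1]<-.01))):
        p=w[mm]
        # cylinder axis at z=.07 : fit line using radius
        from scipy.optimize import least_squares
        def f(k):
            a=k[2]; u=np.array([np.cos(a),np.sin(a)]); nn=np.array([-u[1],u[0]])
            e=(p[:,:2]-k[:2])
            t=e@u; return np.hypot(e@nn,p[:,2]-.07)-(k[3]+k[4]*t)
        c0=p[:,:2].mean(0); a0=np.arctan2(*(np.linalg.svd(p[:,:2]-c0,full_matrices=False)[2][0][::-1]))
        r=least_squares(f,[*c0,a0,.03,0],loss="soft_l1",f_scale=.002).x
        print(nm,len(p),r.round(4),"deg",np.degrees(r[2]).round(1))
    pl=w[(w[:,2]>.008)&(w[:,2]<.016)&(c.min(1)>120)]; 
    if len(pl)>20: print("plate",cv2.minAreaRect(pl[:,:2].astype(np.float32)))
E
```

```text
scene screw 207 [0.6002 0.0207 0.13  ] [0.578 0.001 0.112] [0.616 0.04  0.141]
 dir [ 0.65584314 -0.75489719] [0.01376998 0.00380555] 0.04674405999524189
upper 2087 [ 0.6114 -1.1812  1.5829  0.0083  0.0217] deg 90.7
fore 831 [ 0.7759  0.4384 -1.9743  0.071  -0.0708] deg -113.1
plate ((0.6439444422721863, 0.13557977974414825), (0.07367545366287231, 0.3151049017906189), 4.988502502441406)
side screw 180 [0.5921 0.0297 0.1291] [0.576 0.007 0.113] [0.612 0.045 0.141]
 dir [-0.7151511   0.69896989] [0.01407509 0.00388567] 0.04786774352742
upper 2485 [ 0.6329 -0.5379  1.6265  0.0743 -0.0499] deg 93.2
fore 1050 [0.7547 0.4109 1.1758 0.0508 0.0399] deg 67.4
plate ((0.5922555327415466, 0.1632690280675888), (0.14960020780563354, 0.26379647850990295), 0.20148435235023499)
```

```bash
python3 - <<'E'
from h import *
o=observe(); print(o["ee_rot"].round(3) if hasattr(o["ee_rot"],'round') else o["ee_rot"],o["q"],o["clock"],o["tool_pos"],o["force"],o["wrist_torque"])
E
```

```text
[[ 0.  1.  0.]
 [ 1. -0.  0.]
 [ 0.  0. -1.]] [-8.54204387e-02  1.30385520e-01  1.48819204e+00  1.50303074e-05
  1.52297397e+00 -8.53891181e-02] 1.0 [6.00019709e-01 1.40789662e-05 2.18648253e-01] [-0.19222083  0.14418339  0.17847848] [0.02211213 0.02312647 0.01404297]
```

Emit:
{"name": "apply_moves", "arguments": {"steps": [[-2.4,-3.4,0,0,0,0],[-2.4,-3.4,0,0,0,0],[-2.4,-3.4,0,0,0,0],[-2.4,-3.4,0,0,0,0],[0,0,4,0,0,0],[0,0,4,0,0,0],[0,0,4,0,0,0],[0,0,3.9,0,0,0]], "jaw": 0, "newtons": 40}}

```text
clock: 1.8
tool_pos: [0.464, -0.0961, 0.0586]
ee_rot: [[0.0, 1.0, 0.001], [1.0, -0.0, -0.0], [-0.0, 0.001, -1.0]]
force: [-0.0, -0.8, -0.8]
opening: 0.0337
grip_force: 0.0
```

Emit:
{"name": "apply_moves", "arguments": {"steps": [[0,0,0,0,0,0],[0,0,0,0,0,0],[-0.4,1.2,0,0,0,0],[-0.4,1.2,0,0,0,0],[-0.4,1.2,0,0,0,0],[-0.4,1.2,0,0,0,0],[-0.4,1.2,0,0,0,0],[-0.3,1.0,0,0,0,0]]}}

```text
clock: 2.6
tool_pos: [0.5363, -0.1202, 0.0629]
ee_rot: [[0.0, 1.0, 0.003], [1.0, -0.0, -0.002], [-0.002, 0.003, -1.0]]
force: [-2.0, -1.4, 3.8]
opening: 0.0006
grip_force: 1.7
```

Emit:
{"name": "apply_moves", "arguments": {"steps": [[-0.2,0.7,0,0,0,0],[-0.1,0.5,0,0,0,0],[0,0.3,0,0,0,0],[0,0.2,0,0,0,0]]}}

```text
clock: 3.0
tool_pos: [0.549, -0.1222, 0.0599]
ee_rot: [[-0.0, 1.0, -0.005], [1.0, 0.0, -0.0], [-0.0, -0.005, -1.0]]
force: [-21.1, -2.4, 16.7]
opening: 0.0006
grip_force: 10.9
```

Emit:
{"name": "apply_moves", "arguments": {"steps": [[0,0,0,0,0,0],[0,0,0,0,0,0],[0,0.1,0,0,0,0],[0,0,0,0,0,0]]}}

```text
clock: 3.4
tool_pos: [0.549, -0.1221, 0.0597]
ee_rot: [[-0.0, 1.0, -0.007], [1.0, 0.0, 0.0], [0.0, -0.007, -1.0]]
force: [-19.1, -1.8, 14.9]
opening: 0.0004
grip_force: 9.9
```

```bash
python3 - <<'E'
from h import *
from scipy.optimize import least_squares
s=snapshot("scene"); cv2.imwrite("pics/p1.png",s["pixels"][120:330,150:430].repeat(2,0).repeat(2,1))
w=cloud(s).reshape(-1,3); c=s["pixels"].reshape(-1,3).astype(int)
tan=(c[:,2]-c[:,0]>35)&(w[:,2]>.05)&(w[:,2]<.125)&(w[:,0]>.5)&(w[:,0]<.7)
for a,b in((.1,.25),(-.19,-.04)):
    p=w[tan&(w[:,1]>a)&(w[:,1]<b)]
    f=lambda k:np.hypot(p[:,0]-k[0]-k[1]*(p[:,1]-.025),p[:,2]-.07)-k[2]-k[3]*(p[:,1]-.025)
    r=least_squares(f,[.6,0,.03,0],loss="soft_l1",f_scale=.002).x; print(len(p),r.round(4),np.degrees(np.arctan(r[1])))
E
```

```text
1800 [ 0.5966 -0.0089  0.0325  0.0365] -0.5106498573935854
791 [ 0.5969 -0.0103  0.0361  0.0554] -0.5905825528010251
```

View pics/p1.png

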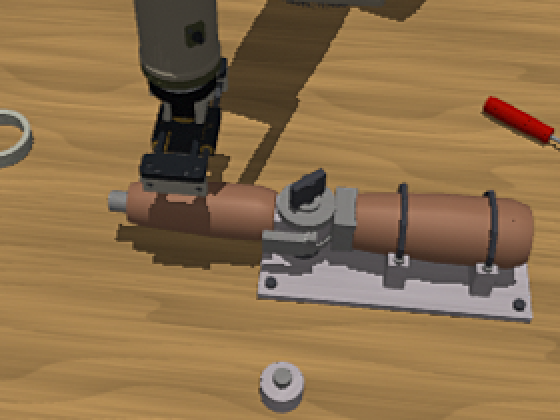

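Emit:
{"name": "apply_moves", "arguments": {"steps": [[0,-0.5,0,0,0,0],[0,-1.0,0,0,0,0],[0,-2,0,0,0,0],[0,0,-4,0,0,0],[0,0,-4,0,0,0],[0,0,-4,0,0,0],[0,0,-4,0,0,0],[0,0,-1,0,0,0]], "jaw": 4.5}}

```text
clock: 4.25
tool_pos: [0.5192, -0.1224, 0.2355]
ee_rot: [[-0.0, 1.0, 0.008], [1.0, 0.0, -0.002], [-0.002, 0.008, -1.0]]
force: [0.0, -0.5, -0.3]
opening: 0.0449
grip_force: 0.0
```

Emit:
{"name": "apply_moves", "arguments": {"steps": [[3.0,2,0,0,0,0],[3,2,0,0,0,0],[3,2,0,0,0,0],[3,1.5,0,0,0,-8],[0,0,0,0,0,-8],[0,0,0,0,0,-8],[0,0,0,0,0,-8],[0,0,0,0,0,-8]]}}

```text
clock: 5.05
tool_pos: [0.5914, -0.0014, 0.2284]
ee_rot: [[-0.648, 0.762, -0.001], [0.762, 0.648, 0.001], [0.001, -0.001, -1.0]]
force: [-0.4, 0.3, 0.8]
opening: 0.0452
grip_force: 0.0
```

```bash
python3 - <<'E'
from h import *
o=observe(); print(o["tool_pos"],o["q"],o["opening"])
R=np.array(o["ee_rot"]); T=np.eye(4);T[:3,:3]=R;T[:3,3]=o["tool_pos"]
s=snapshot("wrist"); s["world_from_camera"]=T@s["mount"]; cv2.imwrite("pics/w1.png",s["pixels"])
w=cloud(s).reshape(-1,3)
for lo,hi in((.134,.146),(.094,.102)):
    d=w[(w[:,2]>lo)&(w[:,2]<hi)&(np.hypot(w[:,0]-.597,w[:,1]-.025)<.045)]
    if len(d): print(len(d),d.mean(0),cv2.minAreaRect(d[:,:2].astype(np.float32)))
print(R.round(3))
d=w[(w[:,2]>.134)&(w[:,2]<.146)&(np.hypot(w[:,0]-.597,w[:,1]-.025)<.045)]
if len(d): print(np.linalg.svd(d[:,:2]-d[:,:2].mean(0),full_matrices=False)[2])
E
```

```text
[ 0.59144623 -0.00143459  0.22843701] [-8.93756004e-02  1.04570958e-01  1.49825409e+00  4.28457861e-04
  1.53997773e+00 -7.93968437e-01] 0.045163443738008305
836 [0.59132493 0.02260688 0.13877609] ((0.5919212102890015, 0.022440260276198387), (0.016636855900287628, 0.04535851255059242), 38.71198654174805)
3587 [0.5905508  0.03080946 0.09741593] ((0.5916648507118225, 0.024312961846590042), (0.067227303981781, 0.08933047205209732), 8.780303001403809)
[[-0.648  0.762 -0.001]
 [ 0.762  0.648  0.001]
 [ 0.001 -0.001 -1.   ]]
[[ 0.67844136 -0.73465456]
 [-0.73465456 -0.67844136]]
```

View pics/w1.png

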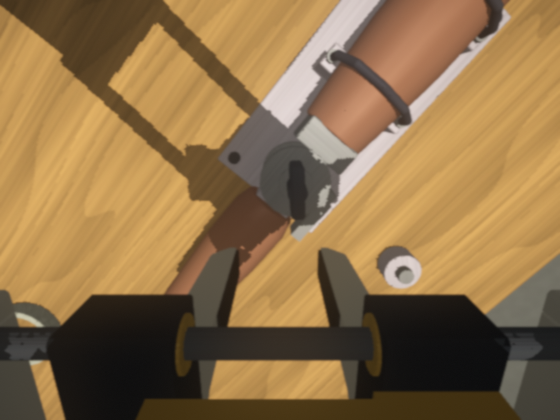

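The wrist view shows the wing bar at (297,190), upright in the picture. It sits between the fingers' lines but 2–3 cm ahead of them. The fork and collar are clear, so I'll centre and descend.

Emit:
{"name": "apply_moves", "arguments": {"steps": [[1.8,1.7,0,0,0,-2.3],[0,0,3,0,0,0],[0,0,3,0,0,0],[0,0,2,0,0,0],[0,0,2,0,0,0],[0,0,1.5,0,0,0],[0,0,0.6,0,0,0],[0,0,0,0,0,0]]}}

```text
clock: 5.9
tool_pos: [0.5927, 0.0228, 0.1076]
ee_rot: [[-0.672, 0.74, -0.002], [0.74, 0.672, 0.0], [0.001, -0.001, -1.0]]
force: [-0.1, 0.8, -0.8]
opening: 0.0447
grip_force: 0.0
```

Emit:
{"name": "apply_moves", "arguments": {"steps": [[0,0,0,0,0,0],[0,0,0,0,0,0],[0,0,0,0,0,0],[0,0,0,0,0,0],[0,0,0,0,0,0],[0,0,0,0,0,0]], "jaw": 0, "newtons": 15}}

```text
clock: 6.5
tool_pos: [0.5929, 0.0218, 0.1092]
ee_rot: [[-0.673, 0.74, -0.001], [0.74, 0.673, -0.001], [-0.0, -0.002, -1.0]]
force: [-6.6, -4.3, 6.3]
opening: 0.0118
grip_force: 15.0
```

```bash
cat > st.py <<'E'
from h import *
o=observe(); R=np.array(o["ee_rot"])
print(np.array(o["tool_pos"]).round(4),"yaw",np.degrees(np.arctan2(R[1,1],R[0,1])).round(2),"tz",np.round(o["wrist_torque"],3),"F",np.round(o["force"],1),"q6",round(o["q"][5],3),"op",o["opening"],o["grip_force"],o["clock"])
E
python3 st.py
```

```text
[0.5929 0.0218 0.1092] yaw 42.28 tz [-0.545  0.841  0.043] F [-6.6 -4.3  6.3] q6 -0.786 op 0.011782584125832664 14.999708086252213 6.5
```

Emit:
{"name": "apply_moves", "arguments": {"steps": [[0,-0.25,0,0,0,0],[0,0,0,0,0,0]], "newtons": 40}}

```text
clock: 6.7
tool_pos: [0.5927, 0.0217, 0.1092]
ee_rot: [[-0.673, 0.74, 0.003], [0.74, 0.673, 0.001], [-0.001, 0.003, -1.0]]
force: [5.4, 3.3, -0.6]
opening: 0.0116
grip_force: 40.0
```

Emit:
{"name": "apply_moves", "arguments": {"steps": [[0,0,0,0,0,5],[0,0,0,0,0,5],[0,0,0,0,0,5],[0,0,0,0,0,5],[0,0,0,0,0,5],[0,0,0,0,0,5],[0,0,0,0,0,0]]}}

```text
clock: 7.4
tool_pos: [0.5928, 0.0217, 0.1092]
ee_rot: [[-0.21, 0.978, 0.003], [0.978, 0.21, 0.001], [0.0, 0.003, -1.0]]
force: [5.4, 2.9, -0.6]
opening: 0.0116
grip_force: 40.0
```

```bash
python3 st.py
```

```text
[0.5928 0.0217 0.1092] yaw 12.14 tz [ 0.386 -0.624 -0.115] F [ 5.4  2.9 -0.6] q6 -0.263 op 0.011645063412468445 40.01587450504303 7.4
```

Emit:
{"name": "apply_moves", "arguments": {"steps": [[0.03,0.1,0,0,0,5],[0,0,0,0,0,5],[0,0,0,0,0,5],[0,0,0,0,0,5],[0,0,0,0,0,5],[0,0,0,0,0,5],[0,0,0,0,0,5],[0,0,0,0,0,5]]}}

```text
clock: 8.2
tool_pos: [0.5932, 0.0218, 0.1092]
ee_rot: [[0.468, 0.884, 0.002], [0.884, -0.468, 0.0], [0.001, 0.001, -1.0]]
force: [1.2, 0.9, 2.4]
opening: 0.0117
grip_force: 40.0
```

Emit:
{"name": "apply_moves", "arguments": {"steps": [[0,0,0,0,0,5],[0,0,0,0,0,5],[0,0,0,0,0,5],[0,0,0,0,0,5],[0,0,0,0,0,5],[0,0,0,0,0,5],[0,0,0,0,0,5],[0,0,0,0,0,0]]}}

```text
clock: 9.0
tool_pos: [0.5932, 0.0216, 0.1092]
ee_rot: [[0.889, 0.457, 0.002], [0.457, -0.889, 0.0], [0.002, 0.001, -1.0]]
force: [2.7, 0.7, 1.4]
opening: 0.012
grip_force: 40.0
```

```bash
python3 st.py
```

```text
[0.5932 0.0216 0.1092] yaw -62.78 tz [ 0.047 -0.229 -0.086] F [2.7 0.7 1.4] q6 1.046 op 0.012003751724290995 40.00814974308014 9.0
```

Turned 105° and no seat yet; the earliest it could come is 117°. Smaller chunks from here.

Emit:
{"name": "apply_moves", "arguments": {"steps": [[0,0,0,0,0,4],[0,0,0,0,0,4],[0,0,0,0,0,4],[0,0,0,0,0,0]]}}

```text
clock: 9.4
tool_pos: [0.5933, 0.0216, 0.1092]
ee_rot: [[0.964, 0.265, 0.002], [0.265, -0.964, 0.0], [0.002, 0.0, -1.0]]
force: [2.8, 0.5, 1.4]
opening: 0.0121
grip_force: 40.0
```

```bash
python3 st.py
```

```text
[0.5933 0.0216 0.1092] yaw -74.63 tz [ 0.114 -0.359 -0.089] F [2.8 0.5 1.4] q6 1.252 op 0.012109431605579571 40.00796377658844 9.4
```

Emit:
{"name": "apply_moves", "arguments": {"steps": [[0,0,0,0,0,2],[0,0,0,0,0,2],[0,0,0,0,0,0]]}}

```text
clock: 9.7
tool_pos: [0.5933, 0.0215, 0.1092]
ee_rot: [[0.98, 0.199, 0.002], [0.199, -0.98, -0.0], [0.002, 0.0, -1.0]]
force: [4.6, 0.2, 1.9]
opening: 0.0119
grip_force: 40.0
```

```bash
python3 st.py
```

```text
[0.5933 0.0215 0.1092] yaw -78.54 tz [ 0.128 -0.437  0.043] F [4.6 0.2 1.9] q6 1.321 op 0.011892188538362207 40.00089883804321 9.7
```

Emit:
{"name": "apply_moves", "arguments": {"steps": [[0,0,0,0,0,2],[0,0,0,0,0,2],[0,0,0,0,0,0]]}}

```text
clock: 10.0
tool_pos: [0.5932, 0.0215, 0.1092]
ee_rot: [[0.992, 0.13, 0.002], [0.13, -0.992, -0.0], [0.002, 0.0, -1.0]]
force: [4.8, -0.3, 2.7]
opening: 0.0118
grip_force: 40.0
```

```bash
python3 st.py
```

```text
[0.5932 0.0215 0.1092] yaw -82.56 tz [ 0.147 -0.517  0.003] F [ 4.8 -0.3  2.7] q6 1.391 op 0.011814120332573912 40.00113487243652 10.0
```

Emit:
{"name": "apply_moves", "arguments": {"steps": [[0,0,0,0,0,2],[0,0,0,0,0,2]]}}

```text
clock: 10.2
tool_pos: [0.5932, 0.0215, 0.1092]
ee_rot: [[0.998, 0.06, 0.002], [0.06, -0.998, -0.0], [0.002, 0.0, -1.0]]
force: [5.6, -0.3, 3.2]
opening: 0.012
grip_force: 40.0
```

```bash
python3 st.py
```

```text
[0.5932 0.0215 0.1092] yaw -86.57 tz [ 0.179 -0.549  0.079] F [ 5.6 -0.3  3.2] q6 1.461 op 0.012020331599902843 40.003870725631714 10.2
```

Emit:
{"name": "apply_moves", "arguments": {"steps": [[0,0,0,0,0,2],[0,0,0,0,0,2]]}}

```text
clock: 10.4
tool_pos: [0.5932, 0.0215, 0.1092]
ee_rot: [[1.0, -0.01, 0.002], [-0.01, -1.0, -0.0], [0.002, 0.0, -1.0]]
force: [4.8, 0.0, 2.0]
opening: 0.0118
grip_force: 40.2
```

```bash
python3 st.py
```

```text
[0.5932 0.0215 0.1092] yaw -90.57 tz [ 0.119 -0.619  0.469] F [4.8 0.  2. ] q6 1.531 op 0.01176303693728038 40.18235206604004 10.4
```

Emit:
{"name": "apply_moves", "arguments": {"steps": [[0,0,0,0,0,2],[0,0,0,0,0,2]]}}

```text
clock: 10.6
tool_pos: [0.5931, 0.0215, 0.1092]
ee_rot: [[0.997, -0.079, 0.001], [-0.079, -0.997, -0.0], [0.001, 0.0, -1.0]]
force: [1.5, -0.6, 4.6]
opening: 0.0122
grip_force: 42.0
```

```bash
python3 st.py
```

```text
[0.5931 0.0215 0.1092] yaw -94.52 tz [ 0.048 -0.364  0.862] F [ 1.5 -0.6  4.6] q6 1.6 op 0.012202895631185342 42.02606659848243 10.6
```

Emit:
{"name": "apply_moves", "arguments": {"steps": [[0,0,0,0,0,-2],[0,0,0,0,0,-2]]}}

```text
clock: 10.8
tool_pos: [0.5931, 0.0215, 0.1092]
ee_rot: [[1.0, -0.007, 0.001], [-0.007, -1.0, -0.0], [0.001, 0.0, -1.0]]
force: [2.9, -0.1, 3.2]
opening: 0.0119
grip_force: 39.8
```

```bash
python3 st.py
```

```text
[0.5931 0.0215 0.1092] yaw -90.39 tz [ 0.059 -0.418  0.178] F [ 2.9 -0.1  3.2] q6 1.528 op 0.011907818919852516 39.77069556713104 10.8
```

Emit:
{"name": "apply_moves", "arguments": {"steps": [[0,0,0,0,0,-2],[0,0,0,0,0,-2]]}}

```text
clock: 11.0
tool_pos: [0.5931, 0.0215, 0.1092]
ee_rot: [[0.998, 0.062, 0.001], [0.062, -0.998, -0.0], [0.001, 0.0, -1.0]]
force: [4.0, 1.0, 3.9]
opening: 0.0117
grip_force: 39.9
```

```bash
python3 st.py
```

```text
[0.5931 0.0215 0.1092] yaw -86.42 tz [ 0.094 -0.354 -0.159] F [4.  1.  3.9] q6 1.458 op 0.011725591541988703 39.87648546695709 11.0
```

Emit:
{"name": "apply_moves", "arguments": {"steps": [[0,0,0,0,0,-2],[0,0,0,0,0,-2]]}}

```text
clock: 11.2
tool_pos: [0.593, 0.0215, 0.1092]
ee_rot: [[0.991, 0.132, 0.001], [0.132, -0.991, -0.0], [0.001, 0.0, -1.0]]
force: [4.1, 0.0, 2.9]
opening: 0.0117
grip_force: 39.9
```

```bash
python3 st.py
```

```text
[0.593  0.0215 0.1092] yaw -82.42 tz [ 0.069 -0.318 -0.088] F [4.1 0.  2.9] q6 1.388 op 0.01166682544590199 39.876514077186584 11.2
```

The torque crosses zero near −87.5° yaw both loading and unloading, so the screw is seated there. Backing off 90° puts the target yaw at about +2.3°.

Emit:
{"name": "apply_moves", "arguments": {"steps": [[0,0,0,0,0,-7],[0,0,0,0,0,-7],[0,0,0,0,0,-7],[0,0,0,0,0,-7],[0,0,0,0,0,-7],[0,0,0,0,0,-7],[0,0,0,0,0,-7],[0,0,0,0,0,-7]]}}

```text
clock: 12.0
tool_pos: [0.5931, 0.0216, 0.1093]
ee_rot: [[0.442, 0.897, 0.001], [0.897, -0.442, 0.0], [0.001, 0.001, -1.0]]
force: [3.7, -0.1, 3.4]
opening: 0.0118
grip_force: 39.9
```

Emit:
{"name": "apply_moves", "arguments": {"steps": [[0,0,0,0,0,-6],[0,0,0,0,0,-6],[0,0,0,0,0,-6],[0,0,0,0,0,-5],[0,0,0,0,0,-4],[0,0,0,0,0,-2],[0,0,0,0,0,0],[0,0,0,0,0,0]]}}

```text
clock: 12.8
tool_pos: [0.593, 0.0216, 0.1092]
ee_rot: [[-0.041, 0.999, 0.001], [0.999, 0.041, 0.0], [-0.0, 0.001, -1.0]]
force: [3.1, 0.1, 4.2]
opening: 0.0113
grip_force: 39.8
```

```bash
python3 st.py; python3 - <<'E'
from h import *
s=snapshot("scene"); cv2.imwrite("pics/f1.png",s["pixels"][120:330,150:430].repeat(2,0).repeat(2,1))
E
```

```text
[0.593  0.0216 0.1092] yaw 2.34 tz [ 0.069 -0.471  0.068] F [3.1 0.1 4.2] q6 -0.091 op 0.011259016507398053 39.792773723602295 12.8
```

View pics/f1.png

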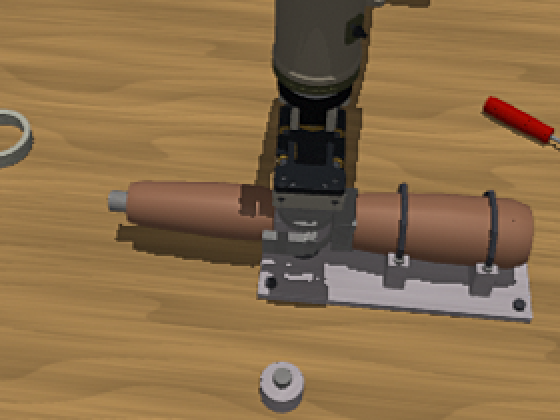

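The forearm is still straight, with its stub at (117,200) in line with the upper arm. The gripper holds the screw at (310,205), a quarter turn off its seat. The other objects have not moved, so I'm handing in.

```bash
python3 -c "
from cell import *
print(sign_off())"
```

```text
the job is handed in; nothing more can be done
None
```

The forearm is straight against its stop, and the thumbscrew was seated, backed off about 90° (good to 2–3°) and is still gripped at 40 N. The screwdriver, tape and load cell were not touched, and I handed the job in at 12.8 s.

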